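# Clamp a glass reference cell square in the light path of a transmission tester

### The job

Put the longer of the two glass cells into the tester so that its clear faces look along the light path: slide the clamp jaw back, lift the cell from the rack by its frosted sides (do not touch the clear faces), set it down gently, upright, on the white seat between the end stops, then slide the jaw up by its knob until its sprung foot presses the cell snugly against the black fence, firmly enough to hold it square but lightly enough not to crack the glass. Let go and leave the short cell in the rack.

Things in the scene. Friction and masses are not known exactly. Their poses are not given: they have to be found in the camera images.
- cell_holder: Light tester, fixed: grey plate 150x232x8 mm, light path along its y axis 40 mm above the bench; finned black lamp at +y, detector at -y, both up to 82 mm high beyond |y| 68 mm; their 24 mm barrels end at |y| 34 mm. Origin: on the bench, under the seat's middle; x points from jaw to fence. Black fence: flat face at x +12 mm, 32 mm wide, top 30 mm above the bench. Heading differs.
- seat_pad: White seat the cell stands on, fixed. Origin: middle of its top, 12 mm above the bench over the tester's origin, same axes; it reaches from x -32 to +12 mm. Two end stops 6 mm high at y +17.5 and -17.5 mm (35 mm apart), from x -16 to +11 mm; the 32 mm long cell goes between them. A cell touching the fence has its middle at x 0.
- clamp_jaw (a joint): Jaw, slides along the tester's x: 0 = nearest the fence, 0.045 m = fully back; starts too far forward for a cell. About 8 N moves it and it stays where left. Its white foot (22 mm wide, 14 to 28 mm above the bench) has a spring, 8 N/mm, 3 mm of give, and stands 40 to 54 mm before the knob axis: set by a screw, differs, not measured, so contact must be felt.
- jaw_knob (a point): Grip point of the jaw's upright black knob, 14 mm across, on its axis 50 mm above the bench (grip from 34 to 61 mm), on a 32x40 mm block 28 mm high; at tester x = -34 mm minus the jaw's value, y 0. Pushing the cell, the push needed rises above the guide's 8 N by the force on the glass: at 3 N it holds, 5 N is good, over 8 N slips back when released, over 12 N cracks it.
- cell_rack: Grey plastic rack, 58 x 112 x 20 mm, fixed, with two pockets 27 x 35 mm and 10 mm deep, 54 mm apart along its y axis; one cell stands in each. Origin: middle of its underside, on the 2 mm bench mat.
- long_cell: The cell to clamp: sealed rectangular glass cell, 24 mm (its x) by 32 mm (its y) by 56 mm high, white stopper 17 x 26 x 8 mm on top, about 70 g. Frosted sides (for holding, 24 mm apart) face its +x and -x, clear faces its +y and -y. Either way round will do. Origin: middle of its underside, z up. Stands in either pocket.
- long_cell_windows: The two clear faces of the long cell: glass plates 20 mm wide on its +y and -y ends, not to be touched with the fingers. Origin and axes as for the long cell.
- short_cell: Another cell, like the long one but only 16 mm along its y; it stays in the rack. Origin: middle of its underside.
There are look-alikes about, which are no part of the job. What is shaped like the short_cell but red is not meant.

How it is judged (in metres and radians):
On the way:
1. the long cell stands on the seat between fence and drawn-back jaw, nothing pressing on it yet (horizontal distance between long_cell and seat_pad below 0.018 m and z of long_cell in the frame of seat_pad below 0.003 m and angle between long_cell's own z axis and vertical below 0.06 rad and contact force between long_cell and cell_rack below 0.01 N and contact force between long_cell and clamp_jaw below 0.5 N), for 0.2 s.
At the end, for the whole second after the job is handed in: The long cell stands upright on the seat (within 2 mm in height and 2 degrees), against the fence (within 1.5 mm) and between the end stops, its clear faces square to the light path within 2 degrees, and the jaw alone presses it there with at least 3 N; the short cell stands in the rack (x of long_cell in the frame of seat_pad between -0.0015 and 0.0015 m and y of long_cell in the frame of seat_pad between -0.003 and 0.003 m and z of long_cell in the frame of seat_pad between -0.002 and 0.002 m and angle between the y axis of long_cell and the y axis of cell_holder, either way round below 0.035 rad and angle between long_cell's own z axis and vertical below 0.035 rad and contact force between long_cell and clamp_jaw above 3 N and linear speed of long_cell below 0.01 m/s and horizontal distance between short_cell and cell_rack below 0.035 m and angle between short_cell's own z axis and vertical below 0.1 rad); the robot touches nothing.
It fails at once if the jaw presses the glass with more than 12 N (contact force between long_cell and clamp_jaw above 12 N).
It fails at once if the fingers press on a clear face of the long cell (contact force between the fingers and long_cell_windows above 0.5 N).
It fails at once if the long cell is pushed down hard on the seat (more than 45 N) (contact force between long_cell and seat_pad above 45 N).
It fails at once if the long cell is dropped on the seat (lands faster than 0.4 m/s, a fall of about 8 mm) (horizontal distance between long_cell and seat_pad below 0.02 m and z of long_cell in the frame of seat_pad below 0.012 m and linear speed of long_cell above 0.4 m/s).
It fails at once if the short cell is lifted or knocked over (distance of short_cell from where it was at the start of the episode above 0.02 m or angle between short_cell's own z axis and vertical above 0.3 rad).
It also fails if it takes over 72 s, if anything falls off the work surface, if the arm or the gripper's body presses on something with over 40 N, if the wrist force passes 120 N, or if a joint passes its speed limit or range.

### The arm

A 7-joint arm with a two-finger parallel gripper is mounted at the origin on a cart in front of the work surface, level with it; the furniture and walls round the work are solid. World frame = base frame: x ahead of the robot, y to its left, z up, the work surface at z = 0. Lengths are in mm, angles in rad, forces in N, time in s.
With the tool pointing down it reaches from about 425 to 875 mm from the base axis. Payload 4.7 kg.
Tool frame: the origin (TCP) lies on the centre line of the jaws, within the pads' length; the fingertips stand 14 mm ahead of it and the grasp point (between the pads) lies 5 mm behind it; z points along the fingers, y is the line along which they close (so a half turn about z gives the same grasp; the last joint's range is limited). The gripper opens to 85 mm and grips with 20 to 120 N. Pads are 22 mm wide; open, the fingers measure 114 mm over their backs; the gripper's body (76 mm by 85 mm) begins 54 mm behind the grasp point. The pads swing forward as they close: fully open they stand 13 mm farther back than shut.
Start: joints at [1.284, 0.321, -0.07, 1.45, 0.023, 1.371, -0.057], TCP at [192.565, -620.84, 245.349] pointing down, gripper open.
Joint ranges: [-2.86, 2.86], [-0.3, 2.09], [-1.38, 1.24], [0.06, 2.45], [-1.56, 4.7], [0.09, 2.05], [-2.69, 2.69]. Speed limits (rad/s): [2.57, 2.57, 3.14, 3.14, 3.14, 3.14, 3.14].

### API

Orientations are given as [roll, pitch, yaw] about the fixed x, y, z axes, in that order (R = Rz(yaw) Ry(pitch) Rx(roll)).
In Python, from rig import * gives the robot as it stands. The module is installed in compiled form; this text tells all that it offers.
- The arm moves only by the tool carry_out, never from a script. Its argument "moves" is a list that holds one entry, the list of rows, each a list of 4 numbers: the shift along the tool's x, y, z in cm, then the turn about the tool's z in degrees. In form: [[[tx, ty, tz, spin], ...]]. A call has exactly 8 rows; each row shifts and turns the commanded pose from where the row before left it, along the tool's axes as they then stand; what a row does not reach is not made up. A row lasts 1/8 s, in which the tool goes at most 62.5 mm and 10.7 degrees, less where a joint would pass 70% of its speed; a pose out of reach is approached as far as the arm can. A call with a gripper value outside its range is refused whole. "claw" is the closure, from -1 (fully open) to 1 (shut), so that 0 is half open, set as the call begins (left out, the last holds). The fingers move at their own pace and stop on an object; "newtons" is the grip in N (left out, the last holds). Time passes only in rows, so rows that do not move let the fingers close, or fill a call up. It gives the time, the measured TCP pose, the force, the opening and the grip force at its end, in the units of the state.
- observe(): the state, without advancing time (a new reading comes with each control period).
- snapshot(name): name is "side" or "top"; returns the picture (384x512x3 uint8, blue, green, red); there is no depth.
- camera_model(name): a dict with "fov_y" (degrees; the focal length in pixels is half the picture's height over the tangent of half this angle, whatever the lens; pixels are square), "cx", "cy" (the principal point, pixels), "k1" (the pictures are not rectified: a ray, as slopes to the right and down, at radius r is drawn at 1 + k1 r^2 times it, then the intrinsics apply), "pose" (4x4, takes a point from camera to world coordinates). Camera axes: x right, y up, looking along -z (the intrinsics and any distortion apply to the point x, -y, -z); pixel columns grow to the right and rows downward; lengths in mm; the calibration is good to about 2 mm. A picture is of the moment at which its call begins. camera_model takes no time and is no camera call.
- finish_job(): hands the job in; it is judged then, once.
Trained networks look in the newest picture that a camera, given by its name, has taken for a name from the list of things; names that differ only in an ending like _2 or _b are one class to them, and where a whole thing is asked for, a point or a joint stands for the part that bears it (a point fixed in the world has none). Each returns a list of dicts, best first, with "p" (0 to 1); they miss things now and then, are a little off and sometimes report something else, mostly with a low value. They report only what shows in the picture. A call takes as long as a camera call. They do not tell look-alikes from the thing itself.
- outline_of(camera, name): "mask" (384x512 bool, what is visible of it) and "centre" ([column, row] in pixels, amid what is visible of it).
The state is a dict: "time": time; "q": joint angles; "qvel": joint speeds; "joint_torque": joint torques, N m; "tcp_pos": TCP position; "ee_rot": TCP orientation; "ft_force": force on the tool from outside, world axes, zero at the start; "ft_torque": the same for the moment, N m; "width": opening from 0.0 (shut) to 1.0 (fully open); "finger_force": force on a finger pad.
Only numpy, scipy, OpenCV 4.12 (cv2) and the standard library are available. Lean on these libraries where they do the work, as an engineer would, in place of code of your own. Each camera call takes 0.05 s, during which the arm holds its last target. There are 200 camera calls.

## Working session

There is one attempt and no reset: what is moved stays moved. The work goes in short steps, Python scripts to look and compute and a tool call to move; the robot and the scene stay as the last step left them, time stands still between calls to the robot, and variables do not carry over. Pictures are saved under pics/ and viewed, at most 10 in all, crops included, and the job is handed in when it is done.

Besides the shell and the picture viewer there is one more tool, called after "Call:" as name([rows], argument=value, ...), one row to a line, values as JSON. carry_out: Moves the arm, as the interface text tells. Its arguments: {"type":"object","properties":{"moves":{"type":"array"},"claw":{"type":"number"},"newtons":{"type":"number"}},"required":["moves"]}

```bash
mkdir -p pics
cat > h.py <<'E'
from rig import *
import numpy as np, cv2
def ray(cam,u,v):
    m=camera_model(cam);f=192/np.tan(np.radians(m['fov_y'])/2)
    d=np.array([(u-m['cx'])/f,(v-m['cy'])/f]);s=d.copy()
    for _ in range(20): s=d/(1+m['k1']*(s@s))
    P=np.array(m['pose']);return P[:3,3],P[:3,:3]@np.array([s[0],-s[1],-1])
def onz(cam,u,v,z):
    o,d=ray(cam,u,v);return o+d*(z-o[2])/d[2]
def proj(cam,X):
    m=camera_model(cam);f=192/np.tan(np.radians(m['fov_y'])/2);P=np.array(m['pose'])
    p=P[:3,:3].T@(np.array(X,float)-P[:3,3]);s=np.array([p[0],-p[1]])/-p[2];s=s*(1+m['k1']*(s@s))
    return s*f+[m['cx'],m['cy']]
E
python3 - <<'E'
from h import *
ims=[]
for c in("top","side"):
    im=snapshot(c);ims.append(im);cv2.imwrite(f'pics/{c}0.png',im)
    m=camera_model(c);print(c,m['fov_y'],m['k1'],np.round(np.array(m['pose']),2).tolist())
    for n in("cell_holder","seat_pad","clamp_jaw","cell_rack","long_cell","short_cell"):
        for r in outline_of(c,n)[:3]:
            mk=r['mask'];(a,b)=np.nonzero(mk)
            print(c,n,round(r['p'],2),np.round(r['centre']),mk.sum(),b.min(),b.max(),a.min(),a.max())
print(observe())
E
```

```text
top 45.00364929779122 -0.008782746623288209 [[-0.01, 0.99, -0.15, 361.08], [-1.0, -0.01, 0.02, 247.52], [0.02, 0.15, 0.99, 1166.56], [0.0, 0.0, 0.0, 1.0]]
top cell_holder 0.61 [331. 185.] 5296 281 378 152 217
top seat_pad 0.59 [325. 173.] 169 321 338 168 183
top clamp_jaw 0.58 [329. 188.] 286 321 337 170 196
top cell_rack 0.6 [196. 209.] 860 173 220 195 227
top cell_rack 0.4 [332. 186.] 286 321 338 170 196
top long_cell 0.67 [186. 212.] 196 175 192 206 219
side 47.360545195952035 -0.034534396559317636 [[0.91, 0.24, -0.34, 233.91], [-0.42, 0.53, -0.74, -422.61], [-0.0, 0.82, 0.58, 553.6], [0.0, 0.0, 0.0, 1.0]]
side cell_holder 0.56 [306. 261.] 8627 250 377 186 316
side seat_pad 0.49 [319. 252.] 236 310 329 239 261
side clamp_jaw 0.9 [301. 248.] 655 288 328 232 265
side cell_rack 0.63 [210. 175.] 643 186 232 158 186
side short_cell 0.75 [214. 160.] 293 208 220 148 174
side short_cell 0.64 [248. 157.] 270 245 255 145 170
{'time': 0.7, 'q': array([ 1.28409445,  0.32098953, -0.07004988,  1.45048109,  0.02258682,
        1.37079077, -0.0568892 ]), 'qvel': array([ 5.08973943e-04, -1.41754316e-03, -1.97103839e-03,  3.24442534e-04,
       -2.65850894e-04, -8.58560678e-05,  3.09887871e-03]), 'joint_torque': array([ 1.06952805e-04, -4.93239605e+01, -3.81492767e-01, -3.14512038e+01,
        1.32867930e-02,  1.38290008e-03, -4.20060871e-06]), 'tcp_pos': array([ 192.5470333 , -620.85809436,  245.36444617]), 'ee_rot': array([3.14147476e+00, 4.55156579e-05, 3.00781097e-01]), 'ft_force': array([ 1.00681458,  0.60301171, -0.0354895 ]), 'ft_torque': array([ 0.07962333,  0.03957013, -0.01973876]), 'finger_force': 0.0, 'width': 1.0019172524801767}
```

View pics/top0.png

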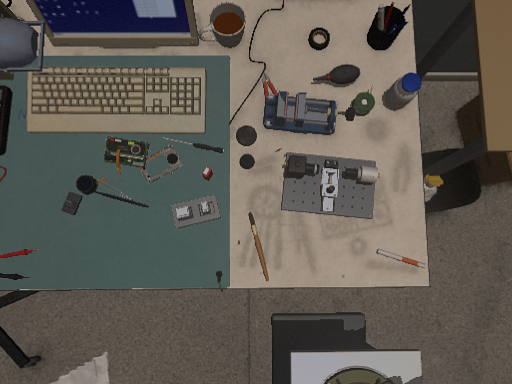

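View pics/side0.png

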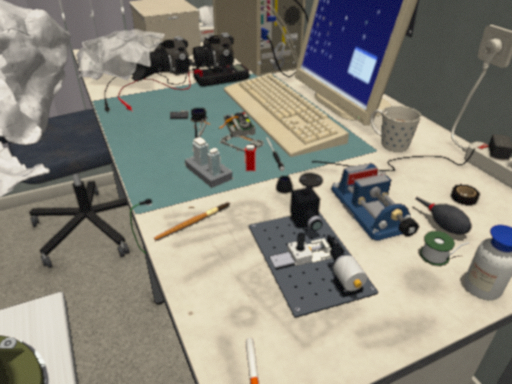

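The top view shows the rack at about (196,211), with the long cell probably on the left at (183,212). The tester is at (331,185), with the lamp (white barrel) on the right and the detector on the left. In the side view the rack is at (210,170) and the tester at (312,260). The red part at (250,157) is the look-alike. I'll enlarge both.

Run:
```python
from h import *
t=cv2.imread('pics/top0.png');s=cv2.imread('pics/side0.png')
def crop(im,x,y,w,h,k):return cv2.resize(im[y:y+h,x:x+w],(w*k,h*k),interpolation=cv2.INTER_CUBIC)
a=np.hstack([crop(t,165,190,62,45,6),crop(t,275,146,106,75,4)[:270]])
b=np.hstack([crop(s,180,130,62,62,5)[:300],crop(s,245,180,135,75,3)[:225] if 0 else crop(s,245,170,140,150,3)[75:375]])
W=800;out=np.zeros((600,W,3),np.uint8);out[:270,:a.shape[1]]=a[:,:W];bb=b[:,:W];out[285:585,:bb.shape[1]]=bb
cv2.imwrite('pics/z1.png',out)
```

```text
(no output)
```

View pics/z1.png

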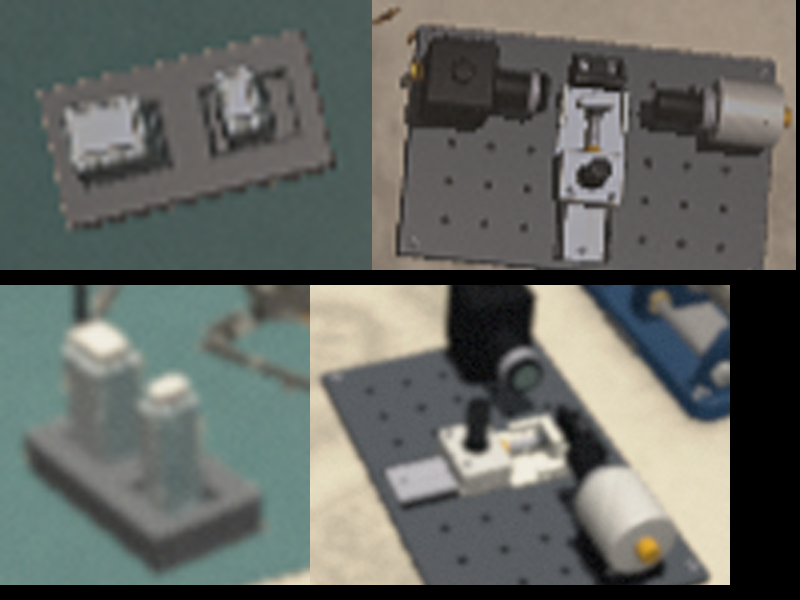

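Run:
```python
from h import *
from scipy.optimize import least_squares as ls
def fit(obs,hx,hy,z,p0):
    def f(p):
        c,s=np.cos(p[2]),np.sin(p[2]);r=[]
        for cam,sx,sy,u,v in obs:
            X=[p[0]+c*sx*hx-s*sy*hy,p[1]+s*sx*hx+c*sy*hy,z];r+=list(proj(cam,X)-[u,v])
        return r
    o=ls(f,p0);return o.x,np.round(o.fun,1)
# top: up=+x, left=+y
T=lambda x,y:(165+x/6,190+y/6)
rt=[("top",1,1,*T(38,92)),("top",1,-1,*T(300,30)),("top",-1,-1,*T(332,165)),("top",-1,1,*T(68,228))]
rs=[("side",-1,1,185.6,160.4),("side",-1,-1,211,181),("side",1,-1,232.4,171)]
g=onz("top",196,211,22);print(g)
print(fit(rt,29,56,22,[g[0],g[1],.2]));print(fit(rs,29,56,22,[g[0],g[1],.2]))
pt=[("top",1,1,285.7,152.3),("top",1,-1,375.7,160.5),("top",-1,1,282,209.8),("top",-1,-1,373,217.5)]
g=onz("top",331,185,8);print(fit(pt,75,116,8,[g[0],g[1],-.1]))
ps=[("side",-1,1,249,225),("side",-1,-1,298,311),("side",1,-1,377,293)]
print(fit(ps,75,116,8,[g[0],g[1],-.1]))
print("knob top",onz("top",331.25,189,61))
print("knob side",onz("side",245+(478-310)/3,195+(402-285)/3,61))
for n,(x,y),z in [("fence L",(572,57),30),("fence R",(622,62),30),("cellstop",(104,135),76),("short",(240,103),76)]:
    u,v=(275+(x-372)/4,146+y/4) if z==30 else T(x,y); print(n,onz("top",u,v,z))
print("long stopper side",onz("side",180+98/5,130+(342-285)/5,76),"short",onz("side",180+168/5,130+(390-285)/5,76))
```

```text
[490.66786392 389.60229917  22.        ]
(array([4.89668983e+02, 3.90094231e+02, 2.30841808e-01]), array([-0.2,  0. ,  0.3, -0.1,  0.2, -0.1, -0.3,  0.1]))
(array([4.91777823e+02, 3.87706099e+02, 2.25505914e-01]), array([-0.8, -0.9,  0.1, -0.1,  0.6,  0.9]))
(array([ 5.57235730e+02,  5.44227790e+01, -9.16287923e-02]), array([ 0.3, -0.1,  0.1, -0.6, -0.5,  0.3,  0.1,  0.4]))
(array([ 5.60649297e+02,  5.51970194e+01, -1.08950064e-01]), array([-0.2, -2.1, -2.8,  3.2,  3.1, -2.8]))
knob top [537.75010073  58.509346    61.        ]
knob side [541.41663871  55.91901139  61.        ]
fence L [616.01887507  66.68016748  30.        ]
fence R [612.67141597  35.23131732  30.        ]
cellstop [481.20162079 415.00834121  76.        ]
short [493.53068368 361.79039591  76.        ]
long stopper side [482.22306178 409.00484619  76.        ] short [495.7938417  356.00778059  76.        ]
```

Call:
carry_out([
  [[3.8,-3.9,0,0],[3.8,-3.9,0,0],[3.8,-3.9,0,0],[3.8,-3.9,0,0],[3.8,-3.9,0,0],[3.8,-3.9,0,0],[3.8,-3.9,0,0],[3.8,-3.9,0,0]],
], claw=-0.2, newtons=40)

```text
time: 1.7
tcp_pos: [391.2, -231.2, 245.7]
ee_rot: [3.14, -0.0, 0.301]
ft_force: [1.3, 0.2, -0.3]
width: 0.602
finger_force: 0.0
```

Call:
carry_out([
  [[3.8,-3.9,0,0],[3.8,-3.9,0,0],[3.8,-3.9,0,0],[3.8,-3.9,0,0],[3.8,-3.9,0,0],[3.8,-3.9,0,0],[0,0,3,10],[0,0,3,10]],
])

```text
time: 2.7
tcp_pos: [539.3, 59.3, 184.8]
ee_rot: [-3.141, -0.001, -0.052]
ft_force: [-0.8, -0.4, -0.2]
width: 0.603
finger_force: 0.0
```

Call:
carry_out([
  [[0,0,2.5,2.5],[0,0,2.5,0],[0,0,2.5,0],[0,0,2.5,0],[0,0,2.0,0],[0,0,1.3,0],[0,0,0.5,0],[0,0,0,0]],
])

```text
time: 3.7
tcp_pos: [539.1, 58.3, 47.5]
ee_rot: [-3.142, -0.0, -0.092]
ft_force: [-0.9, 0.3, 0.1]
width: 0.599
finger_force: 0.0
```

Call:
carry_out([
  [[0,0,0,0],[0,0,0,0],[0,0,0,0],[0,0,0,0],[0,0,0,0],[0,0,0,0],[0,0,0,0],[0,0,0,0]],
], claw=1, newtons=40)

```text
time: 4.7
tcp_pos: [539.3, 56.8, 48.1]
ee_rot: [3.139, -0.001, -0.093]
ft_force: [-2.0, -3.7, 5.9]
width: 0.148
finger_force: 39.0
```

Call:
carry_out([
  [[-0.3,0.1,0,0],[-0.4,0,0,0],[-0.4,0,0,0],[-0.4,0,0,0],[-0.4,0,0,0],[-0.3,0,0,0],[0,0,0,0],[0,0,0,0]],
])

```text
time: 5.7
tcp_pos: [519.9, 58.8, 48.1]
ee_rot: [-3.141, -0.007, -0.092]
ft_force: [6.1, -2.2, -2.6]
width: 0.144
finger_force: 38.9
```

Call:
carry_out([
  [[-0.4,0,0,0],[-0.4,0,0,0],[-0.4,0,0,0],[-0.2,0,0,0],[0,0,0,0],[0,0,0,0],[0,0,0,0],[0,0,0,0]],
])

```text
time: 6.7
tcp_pos: [507.5, 60.1, 48.2]
ee_rot: [-3.14, -0.01, -0.092]
ft_force: [12.3, -2.0, -8.3]
width: 0.153
finger_force: 39.0
```

Call:
carry_out([
  [[-0.2,0,0,0],[-0.2,0,0,0],[-0.2,0,0,0],[0,0,0,0],[0,0,0,0],[0,0,0,0],[0,0,0,0],[0,0,0,0]],
])

```text
time: 7.7
tcp_pos: [507.1, 60.2, 48.3]
ee_rot: [-3.136, -0.022, -0.093]
ft_force: [28.7, -2.0, -28.2]
width: 0.145
finger_force: 39.0
```

Call:
carry_out([
  [[0.4,0,0,0],[0.2,0,0,0],[0,0,0,0],[0,0,0,0],[0,0,-2,0],[0,0,-4,0],[0,0,-4,0],[0,0,-4,0]],
], claw=-0.1)

```text
time: 8.7
tcp_pos: [502.5, 60.8, 188.5]
ee_rot: [3.141, 0.0, -0.091]
ft_force: [1.0, 0.2, -0.2]
width: 0.553
finger_force: 0.0
```

Call:
carry_out([
  [[-0.73,-5,0,0],[-0.73,-5,0,0],[-0.73,-5,0,0],[-0.73,-5,0,0],[-0.73,-5,0,0],[-0.73,-5,0,0],[-0.73,-5,0,0],[0,0,2,-10]],
], claw=0)

```text
time: 9.7
tcp_pos: [480.9, 420.7, 168.7]
ee_rot: [-3.136, -0.001, 0.095]
ft_force: [-0.7, -0.1, -0.7]
width: 0.505
finger_force: 0.0
```

Call:
carry_out([
  [[0,0,2,-8.4],[0,0,2,0],[0,0,2,0],[0,0,0,0],[0,0,0,0],[0,0,0,0],[0,0,0,0],[0,0,0,0]],
])

```text
time: 10.7
tcp_pos: [484.4, 413.9, 107.6]
ee_rot: [-3.142, -0.001, 0.229]
ft_force: [0.2, 0.0, -0.1]
width: 0.501
finger_force: 0.0
```

Run:
```python
from h import *
o=observe();print(o['tcp_pos'],o['ee_rot'],o['width'])
t=snapshot('top');s=snapshot('side')
def crop(im,x,y,w,h,k):return cv2.resize(im[y:y+h,x:x+w],(w*k,h*k),interpolation=cv2.INTER_CUBIC)
cv2.imwrite('pics/z2.png',np.hstack([crop(t,150,165,80,90,5),crop(s,170,105,80,90,5)]))
```

```text
[484.35109972 413.8917869  107.64637089] [-3.14153566e+00 -5.81029520e-04  2.29106133e-01] 0.5005835703236751
```

View pics/z2.png

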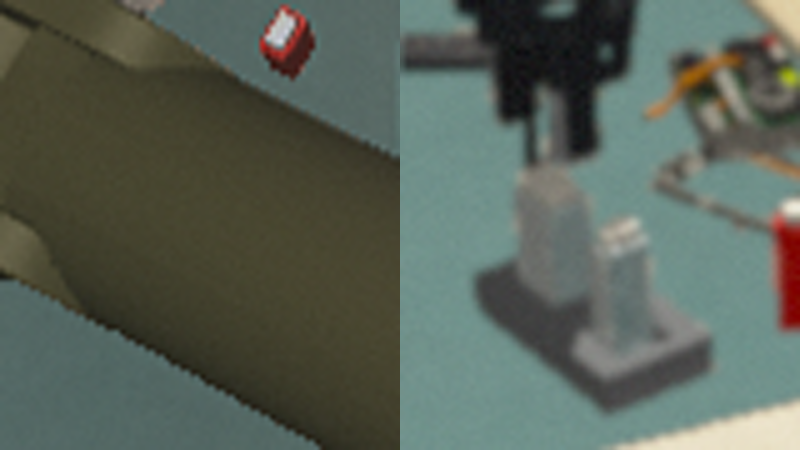

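The side view shows the two fingertips at about (515,165) and (585,155) straddling the long cell's stopper, clear of the short cell. I'll lower and use a light pinch on the stopper to find its centre along y.

Call:
carry_out([
  [[0,0,1,0],[0,0,0.8,0],[0,0,0.45,0],[0,0,0.2,0],[0,0,0,0],[0,0,0,0],[0,0,0,0],[0,0,0,0]],
], newtons=20)

```text
time: 11.8
tcp_pos: [484.3, 413.8, 82.9]
ee_rot: [3.142, -0.0, 0.229]
ft_force: [0.4, 0.6, 0.3]
width: 0.504
finger_force: 0.0
```

Call:
carry_out([
  [[0,0,0,0],[0,0,0,0],[0,0,0,0],[0,0,0,0],[0,0,0,0],[0,0,0,0],[0,0,0,0],[0,0,0,0]],
], claw=0.45)

```text
time: 12.8
tcp_pos: [484.2, 414.2, 83.0]
ee_rot: [-3.141, -0.0, 0.229]
ft_force: [-0.4, 1.2, 3.2]
width: 0.292
finger_force: 23.3
```

Call:
carry_out([
  [[0,0,0,0],[0,0,0,0],[0,0,0,0],[0,0,-1.5,0],[0,0,-2,0],[0,0,0,-10],[0,0,0,-10],[0,0,0,-10]],
], claw=0)

```text
time: 13.8
tcp_pos: [484.8, 414.2, 119.8]
ee_rot: [3.141, -0.002, 0.758]
ft_force: [0.4, -0.3, -0.3]
width: 0.502
finger_force: 0.0
```

Call:
carry_out([
  [[0,0,0,-10],[0,0,0,-10],[0,0,0,-10],[0,0,0,-10],[0,0,0,-10],[0,0,0,-10],[0,0,0,0],[0,0,0,0]],
], claw=-0.3)

```text
time: 14.8
tcp_pos: [484.6, 413.9, 118.6]
ee_rot: [3.141, -0.0, 1.797]
ft_force: [0.0, 0.7, 0.7]
width: 0.65
finger_force: 0.0
```

Call:
carry_out([
  [[0.04,0,1.5,0],[0,0,1.5,0],[0,0,1.5,0],[0,0,1.3,0],[0,0,0.9,0],[0,0,0.45,0],[0,0,0,0],[0,0,0,0]],
])

```text
time: 15.8
tcp_pos: [484.3, 414.5, 46.8]
ee_rot: [3.141, -0.0, 1.8]
ft_force: [-0.1, -0.1, -0.0]
width: 0.653
finger_force: 0.0
```

Call:
carry_out([
  [[0,0,0,0],[0,0,0,0],[0,0,0,0],[0,0,0,0],[0,0,0,0],[0,0,0,0],[0,0,0,0],[0,0,0,0]],
], claw=0.6, newtons=25)

```text
time: 16.8
tcp_pos: [484.3, 414.3, 46.6]
ee_rot: [3.141, -0.0, 1.8]
ft_force: [0.1, -0.2, 5.1]
width: 0.284
finger_force: 26.6
```

Call:
carry_out([
  [[0,0,-0.6,0],[0,0,-1.2,0],[0,0,-1.8,0],[0,0,-2.0,0],[0,0,-2.0,0],[0,0,-2.0,0],[0,0,-0.9,0],[0,0,0,0]],
])

```text
time: 17.8
tcp_pos: [484.3, 414.4, 152.0]
ee_rot: [3.141, -0.0, 1.8]
ft_force: [-0.3, -0.4, -1.8]
width: 0.28
finger_force: 25.9
```

Call:
carry_out([
  [[-3,0.1,0,0],[-5.2,0.18,0,0],[-5.6,0.2,0,0],[-5.6,0.2,0,0],[-5.6,0.2,0,0],[-5.4,0.2,0,0],[-4.2,0.1,0,0],[-2.9,0.1,0,0]],
])

```text
time: 18.8
tcp_pos: [581.8, 48.7, 150.1]
ee_rot: [-3.14, 0.0, 1.797]
ft_force: [0.9, 0.8, -0.6]
width: 0.275
finger_force: 25.9
```

Call:
carry_out([
  [[0,0,0,6],[0,0,0,7],[0,0,0,5.8],[0,0,0,0],[0,0,0,0],[0,0,0,0],[0,0,0,0],[0,0,0,0]],
])

```text
time: 19.8
tcp_pos: [581.8, 51.9, 151.3]
ee_rot: [-3.142, -0.0, 1.472]
ft_force: [-0.6, -0.1, -0.4]
width: 0.275
finger_force: 25.9
```

Run:
```python
from h import *
o=observe();print(o['tcp_pos'],o['ee_rot'],o['width'])
t=snapshot('top');s=snapshot('side')
def crop(im,x,y,w,h,k):return cv2.resize(im[y:y+h,x:x+w],(w*k,h*k),interpolation=cv2.INTER_CUBIC)
cv2.imwrite('pics/z3.png',np.hstack([crop(t,275,140,80,90,5),crop(s,265,170,80,90,5)]))
# predicted seat points in side view
c,q=np.cos(-.1),np.sin(-.1)
for n,x,y,z in[("seat",0,0,12),("stop+ outer near",-16,17.5,18),("stop- near",-16,-17.5,18),("knob",-79,0,61),("fenceL",12,16,30),("fenceR",12,-16,30)]:
    print(n,proj('side',[585.9+c*x-q*y,52+q*x+c*y,z]))
```

```text
[581.77612785  51.90990093 151.25528091] [-3.14151811e+00 -1.69050772e-05  1.47219949e+00] 0.27525626845478146
seat [321.98522045 249.02950468]
stop+ outer near [309.99945811 242.30598527]
stop- near [318.46823678 255.0891561 ]
knob [282.15122498 238.23583674]
fenceL [324.93758292 234.43859878]
fenceR [333.13601583 245.84841162]
```

View pics/z3.png

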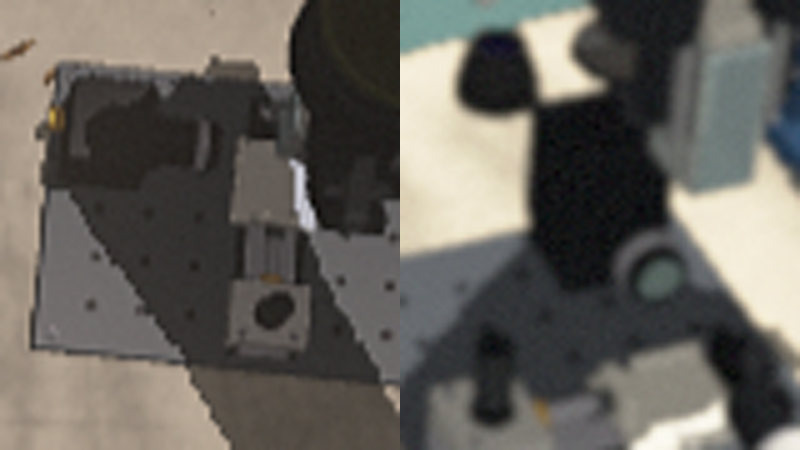

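The jaw is fully back, with its knob at side (284,237) against a predicted (282,238). The cell hangs over the seat. I'll lower it to just above the stops.

Call:
carry_out([
  [[0,-0.2,1.2,0],[0,0,1.6,0],[0,0,1.6,0],[0,0,1.6,0],[0,0,1.5,0],[0,0,1.2,0],[0,0,0.7,0],[0,0,0,0]],
])

```text
time: 20.9
tcp_pos: [579.6, 52.1, 56.9]
ee_rot: [-3.141, 0.0, 1.472]
ft_force: [0.5, -0.2, -0.4]
width: 0.279
finger_force: 25.9
```

Call:
carry_out([
  [[0,0,0.1,0],[0,0,0.1,0],[0,0,0.1,0],[0,0,0.1,0],[0,0,0.05,0],[0,0,0,0],[0,0,0,0],[0,0,0,0]],
])

```text
time: 21.9
tcp_pos: [579.8, 52.1, 52.8]
ee_rot: [3.142, 0.0, 1.472]
ft_force: [0.0, -0.7, -0.5]
width: 0.278
finger_force: 25.9
```

Call:
carry_out([
  [[0,0,0.05,0],[0,0,0.05,0],[0,0,0.05,0],[0,0,0.05,0],[0,0,0.05,0],[0,0,0.05,0],[0,0,0,0],[0,0,0,0]],
])

```text
time: 22.9
tcp_pos: [579.8, 52.1, 49.8]
ee_rot: [-3.142, 0.0, 1.472]
ft_force: [0.1, 0.2, -1.0]
width: 0.276
finger_force: 25.9
```

Call:
carry_out([
  [[0,0,0.05,0],[0,0,0.05,0],[0,0,0.05,0],[0,0,0.05,0],[0,0,0.04,0],[0,0,0.04,0],[0,0,0.04,0],[0,0,0,0]],
])

```text
time: 23.9
tcp_pos: [579.8, 52.1, 46.6]
ee_rot: [3.142, 0.0, 1.472]
ft_force: [-0.6, -0.9, -0.3]
width: 0.278
finger_force: 25.9
```

Call:
carry_out([
  [[0,0,0.02,0],[0,0,0.02,0],[0,0,0.02,0],[0,0,0.02,0],[0,0,0.02,0],[0,0,0,0],[0,0,0,0],[0,0,0,0]],
])

```text
time: 24.9
tcp_pos: [579.8, 52.1, 46.4]
ee_rot: [3.142, 0.001, 1.472]
ft_force: [-2.4, -0.1, 7.1]
width: 0.274
finger_force: 27.0
```

Call:
carry_out([
  [[0,0,0,0],[0,0,0,0],[0,0,0,0],[0,0,0,0],[0,0,0,0],[0,0,-1.5,0],[0,0,-3,0],[0,0,-4,0]],
], claw=0.1)

```text
time: 25.9
tcp_pos: [579.4, 52.2, 131.8]
ee_rot: [-3.141, 0.0, 1.472]
ft_force: [-0.2, -0.5, 0.3]
width: 0.448
finger_force: 0.0
```

Call:
carry_out([
  [[0.04,-3.6,0,0],[0.04,-3.65,0,0],[0,0,0,10],[0,0,0,10],[0,0,0,10],[0,0,0,10],[0,0,0,10],[0,0,0,10]],
], claw=0)

```text
time: 26.9
tcp_pos: [508.0, 60.5, 131.6]
ee_rot: [3.141, -0.001, 0.42]
ft_force: [-0.6, -0.4, -0.7]
width: 0.501
finger_force: 0.0
```

Call:
carry_out([
  [[0,0,0,10],[0,0,0,10],[0,0,0,10],[0,0,0,0],[0,0,0,0],[0,0,0,0],[0,0,0,0],[0,0,0,0]],
])

```text
time: 27.9
tcp_pos: [507.7, 60.0, 130.5]
ee_rot: [-3.142, 0.0, -0.099]
ft_force: [0.8, -0.3, 0.1]
width: 0.5
finger_force: 0.0
```

Run:
```python
from h import *
o=observe();print(o['tcp_pos'],o['ee_rot'],o['width'])
t=snapshot('top');s=snapshot('side')
def crop(im,x,y,w,h,k):return cv2.resize(im[y:y+h,x:x+w],(w*k,h*k),interpolation=cv2.INTER_CUBIC)
cv2.imwrite('pics/z4.png',np.hstack([crop(t,290,140,80,90,5),crop(s,265,180,80,90,5)]))
```

```text
[507.69979771  60.03483432 130.5287951 ] [-3.14154111e+00  1.65545363e-04 -9.85080831e-02] 0.5000430165736706
```

View pics/z4.png

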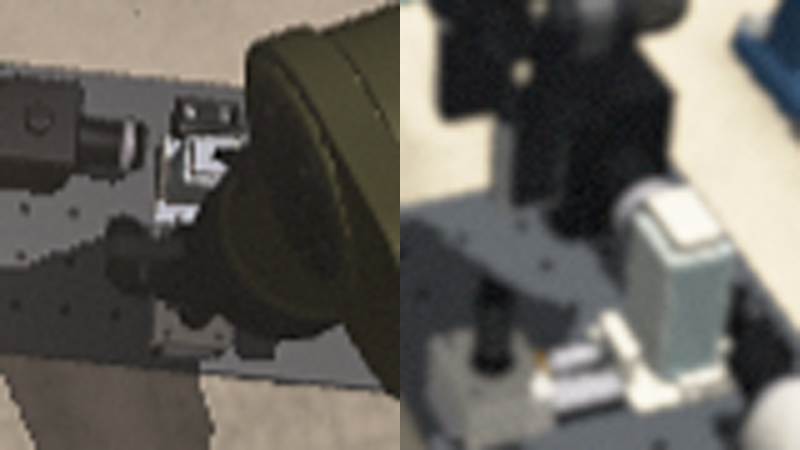

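The cell stands upright on the seat between the stops, at side crop (675,290). The jaw foot at (540,380) is well clear. I'll grip the knob.

Call:
carry_out([
  [[0,0,1.2,0],[0,0,1.6,0],[0,0,1.6,0],[0,0,1.5,0],[0,0,1.2,0],[0,0,0.8,0],[0,0,0.3,0],[0,0,0,0]],
])

```text
time: 29.0
tcp_pos: [507.9, 60.1, 48.7]
ee_rot: [3.142, -0.0, -0.099]
ft_force: [-0.3, -0.2, 0.6]
width: 0.497
finger_force: 0.0
```

Call:
carry_out([
  [[0,0,0,0],[0,0,0,0],[0,0,0,0],[0,0,0,0],[0,0,0,0],[0,0,0,0],[0,0,0,0],[0,0,0,0]],
], claw=1, newtons=40)

```text
time: 30.0
tcp_pos: [508.1, 60.1, 49.1]
ee_rot: [3.141, -0.001, -0.099]
ft_force: [-0.8, -0.5, 5.6]
width: 0.145
finger_force: 39.5
```

Call:
carry_out([
  [[0.2,0,0,0],[0.2,0,0,0],[0.1,0,0,0],[0.1,0,0,0],[0.1,0,0,0],[0.1,0,0,0],[0.1,0,0,0],[0.1,0,0,0]],
])

```text
time: 31.0
tcp_pos: [515.7, 59.3, 49.0]
ee_rot: [3.14, 0.004, -0.099]
ft_force: [-8.7, 0.4, 14.0]
width: 0.148
finger_force: 40.4
```

Call:
carry_out([
  [[0.05,0,0,0],[0.05,0,0,0],[0.05,0,0,0],[0.05,0,0,0],[0.05,0,0,0],[0.05,0,0,0],[0.05,0,0,0],[0.05,0,0,0]],
])

```text
time: 32.0
tcp_pos: [519.6, 58.9, 49.1]
ee_rot: [3.14, 0.004, -0.099]
ft_force: [-9.0, -0.0, 13.6]
width: 0.149
finger_force: 40.4
```

Call:
carry_out([
  [[0.05,0,0,0],[0.05,0,0,0],[0.05,0,0,0],[0.05,0,0,0],[0.05,0,0,0],[0.05,0,0,0],[0.05,0,0,0],[0.05,0,0,0]],
])

```text
time: 33.0
tcp_pos: [523.6, 58.4, 49.0]
ee_rot: [3.14, 0.004, -0.099]
ft_force: [-9.4, 0.2, 13.4]
width: 0.147
finger_force: 40.4
```

Call:
carry_out([
  [[0.03,0,0,0],[0.03,0,0,0],[0.03,0,0,0],[0.03,0,0,0],[0.03,0,0,0],[0.03,0,0,0],[0.03,0,0,0],[0.03,0,0,0]],
])

```text
time: 34.0
tcp_pos: [524.5, 58.4, 49.0]
ee_rot: [3.139, 0.008, -0.098]
ft_force: [-13.6, -1.4, 18.8]
width: 0.147
finger_force: 40.9
```

Call:
carry_out([
  [[0.03,0,0,0],[0.03,0,0,0],[0.03,0,0,0],[0.03,0,0,0],[0.03,0,0,0],[0.03,0,0,0],[0.03,0,0,0],[0.03,0,0,0]],
])

```text
time: 35.0
tcp_pos: [525.2, 58.3, 49.0]
ee_rot: [3.138, 0.011, -0.098]
ft_force: [-17.9, 0.0, 22.9]
width: 0.146
finger_force: 41.5
```

Call:
carry_out([
  [[-0.1,0,0,0],[-0.1,0,0,0],[-0.1,0,0,0],[-0.1,0,0,0],[-0.1,0,0,0],[-0.1,0,0,0],[-0.05,0,0,0],[0,0,0,0]],
])

```text
time: 36.0
tcp_pos: [524.6, 58.3, 49.1]
ee_rot: [3.141, -0.001, -0.099]
ft_force: [0.7, -0.3, 5.7]
width: 0.148
finger_force: 39.5
```

Call:
carry_out([
  [[-0.05,0,0,0],[-0.05,0,0,0],[-0.04,0,0,0],[0,0,0,0],[0,0,0,0],[0,0,0,0],[0,0,0,0],[0,0,0,0]],
])

```text
time: 37.0
tcp_pos: [523.9, 58.4, 49.1]
ee_rot: [-3.141, -0.003, -0.099]
ft_force: [5.7, -0.3, 4.7]
width: 0.145
finger_force: 39.4
```

Call:
carry_out([
  [[0.1,0,0,0],[0.1,0,0,0],[0.1,0,0,0],[0.1,0,0,0],[0.1,0,0,0],[0.1,0,0,0],[0,0,0,0],[0,0,0,0]],
])

```text
time: 38.0
tcp_pos: [524.4, 58.4, 48.9]
ee_rot: [3.138, 0.009, -0.098]
ft_force: [-10.8, -2.0, 21.6]
width: 0.145
finger_force: 41.4
```

Call:
carry_out([
  [[0.04,0,0,0],[0.04,0,0,0],[0.03,0,0,0],[0,0,0,0],[0,0,0,0],[0,0,0,0],[0,0,0,0],[0,0,0,0]],
])

```text
time: 39.0
tcp_pos: [524.6, 58.4, 48.9]
ee_rot: [3.138, 0.011, -0.098]
ft_force: [-14.2, -1.4, 25.2]
width: 0.144
finger_force: 41.7
```

Call:
carry_out([
  [[-0.1,0,0,0],[-0.1,0,0,0],[-0.1,0,0,0],[-0.1,0,0,0],[-0.08,0,0,0],[0,0,0,0],[0,0,0,0],[0,0,0,0]],
])

```text
time: 40.0
tcp_pos: [524.4, 58.4, 49.0]
ee_rot: [3.141, 0.001, -0.099]
ft_force: [0.5, -0.9, 9.6]
width: 0.152
finger_force: 40.0
```

Call:
carry_out([
  [[0,0,0,0],[0,0,0,0],[0,0,0,0],[0,0,0,0],[0,0,0,0],[0,0,-1.5,0],[0,0,-3,0],[0,0,-4,0]],
], claw=0)

```text
time: 41.0
tcp_pos: [524.4, 58.5, 134.8]
ee_rot: [-3.141, 0.001, -0.098]
ft_force: [1.3, -0.2, 0.1]
width: 0.5
finger_force: 0.0
```

Call:
carry_out([
  [[-2,3,-4,0],[-2,3,-2,0],[-2,4,0,0],[-2,4,0,0],[0,4,0,0],[0,4,0,0],[0,0,0,0],[0,0,0,0]],
])

```text
time: 42.0
tcp_pos: [423.9, -151.7, 194.1]
ee_rot: [-3.141, -0.001, -0.098]
ft_force: [-0.3, 0.8, -0.0]
width: 0.499
finger_force: 0.0
```

Run:
```python
from h import *
o=observe();print(o['tcp_pos'],o['ft_force'],o['width'])
t=snapshot('top');s=snapshot('side')
def crop(im,x,y,w,h,k):return cv2.resize(im[y:y+h,x:x+w],(w*k,h*k),interpolation=cv2.INTER_CUBIC)
cv2.imwrite('pics/z5.png',np.hstack([crop(t,290,140,80,90,5),crop(s,265,180,80,90,5)]))
```

```text
[ 423.9154452  -151.74914302  194.14858397] [-0.32623213  0.78572972 -0.01597575] 0.49896180271255697
```

View pics/z5.png

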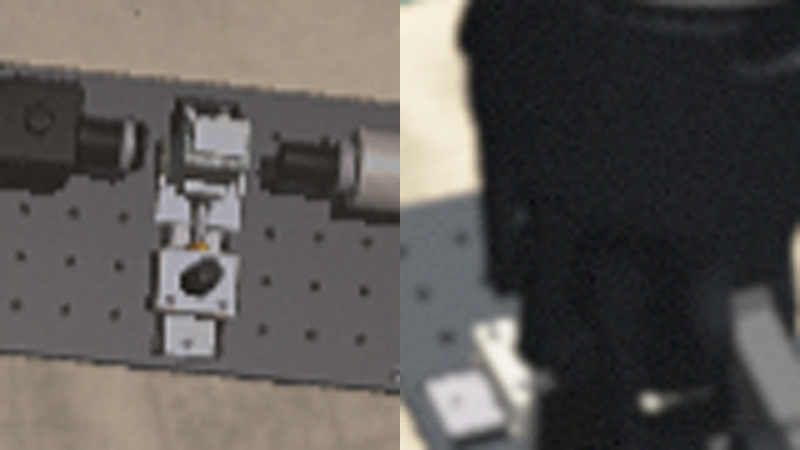

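Call:
carry_out([
  [[0.8,-4,-1,0],[0.8,-5.5,-1,0],[0.8,-5.8,0,0],[0.8,-5.8,0,0],[0.8,-5.8,0,0],[0.8,-5.8,0,0],[0.8,-5.5,0,0],[0.5,-4,0,0]],
])

```text
time: 43.1
tcp_pos: [525.1, 265.2, 213.6]
ee_rot: [-3.14, 0.001, -0.095]
ft_force: [0.3, -0.9, 0.8]
width: 0.5
finger_force: 0.0
```

Run:
```python
from h import *
o=observe();print(o['time'],o['tcp_pos'])
t=snapshot('top');s=snapshot('side')
def crop(im,x,y,w,h,k):return cv2.resize(im[y:y+h,x:x+w],(w*k,h*k),interpolation=cv2.INTER_CUBIC)
c,q=np.cos(-.1),np.sin(-.1)
# predicted outlines of the stopper: at fence (red) vs 6 mm short (green)
def draw(cam,im,x0,y0,k):
    for dx,col in((0,(0,0,255)),(-6,(0,255,0))):
        P=[]
        for x,y in((8.5,13),(8.5,-13),(-8.5,-13),(-8.5,13)):
            u=proj(cam,[585.9+c*(x+dx)-q*y,52+q*(x+dx)+c*y,76]);P.append((u-[x0,y0]+.5)*k)
        cv2.polylines(im,[np.int32(P)],True,col,1)
    return im
a=draw('top',crop(t,305,145,50,60,8),305,145,8);b=draw('side',crop(s,290,195,50,60,8),290,195,8)
cv2.imwrite('pics/z6.png',np.hstack([a,b]))
for n in('long_cell','seat_pad'):
    for cam in('top','side'):
        for r in outline_of(cam,n)[:2]:print(n,cam,r['p'],r['centre'])
```

```text
43.1 [525.0690916  265.21463517 213.6041638 ]
long_cell top 0.68 [332.6, 168.1]
long_cell side 0.96 [323.3, 234.0]
seat_pad side 0.73 [294.2, 250.0]
seat_pad side 0.51 [316.0, 254.4]
```

View pics/z6.png

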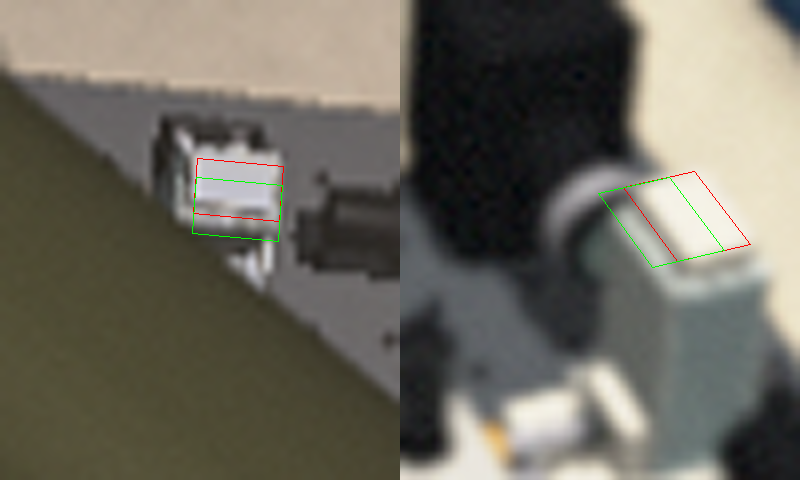

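The stopper matches the against-the-fence prediction (red outline) in both views. The foot touches the cell at side crop (620,410), and the arm is clear. I'll hand in.

```bash
python3 -c "
from rig import *
print(finish_job())"
```

```text
the job is handed in; nothing more can be done
None
```

I handed the job in at about 43 s, and no verdict came back: the long cell stands upright on the seat against the fence, the jaw presses it with an estimated 5 N, and the short cell was left in the rack; while I set the jaw the push briefly reached about 9 N by my estimate (limit 12 N), and I backed it off.

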